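# Click the repair cradle's sliding jaw shut on the phone

## Task

A phone lies loose in the repair cradle and a spare one waits on the grey foam block beside it. With a fingertip against its thumb plate, push the cradle's sliding jaw towards the phone until it clicks into the notch for that phone - the first notch (orange mark) if the large black phone is in the cradle, the second notch (green mark) if it is the compact white one - so that the phone is held square against the sprung pad, then take the hand away. Only push the jaw, do not pinch it; do not touch, lift or crush either phone, and leave the spare phone, the bottle and the screwdriver where they are.

Things in the scene. Friction and masses are not known exactly. Their poses are not given: they have to be found in the camera images.
- cradle: Phone repair cradle, fixed: dark base plate spanning x -112..150, y -85..137 mm, top 12 mm high. Origin on the bench under the phone bed; x along the jaws and the phone's long side. Blue-grey bed, 14 mm high. Fixed block (37 mm high) with sprung pad at y -57..-80. Sliding jaw opposite, at larger y, on two rods at x -94 and +94 (24 mm high); it closes towards the cradle's -y.
- cradle_end (a point): Middle of the plate's +y end on its top face (cradle x 0, y 137 mm, 12 mm high). Left and right of it the rods end in posts 22 mm wide, 38 mm high, at x -94 and +94, y 123..135 mm; between the posts the plate is clear for a finger. Axes as the cradle's.
- jaw (a joint): Travel of the sliding jaw in m: 0 open, grows as it closes, range 0 to 0.064, starts at 0 to 0.022. First notch (orange) at 0.045, second (green) at 0.056; the second is reached through the first. Slides with 1.5 N friction. From about 2 mm before a notch the ball draws the jaw in and the push force dips; then about 10 N (up to 20 N felt by a stiff arm) are needed to leave the notch. It stays where it is left.
- jaw_push (a point): Where to push: middle of the sliding jaw's outer flat face (ribbed aluminium thumb plate), looking to the cradle's +y, 70 mm wide along x, 15 to 54 mm above the bench; this point is 35 mm high, at cradle x = 0, y = 0.098 m minus the jaw's travel. The rubber face towards the phone lies 22 mm ahead of it. At the bearings (|x| 82 to 106 mm) the jaw stands out 8 mm farther. Axes as the cradle's.
- notch_first (a point): First notch (wide setting, orange bar on the plate beside it) in the steel index bar that runs along y at cradle x = 118 mm, top 24 mm high; the point is on the bar's top. For the large phone. A spring-loaded ball under the jaw's brass housing drops into it; a red pointer on the jaw's end shows where the ball is (11 mm behind the jaw's rubber face).
- notch_second (a point): Second notch (narrow setting, green bar beside it) in the same index bar, 11 mm farther towards the cradle's -y than the first. For the compact phone.
- pad (a joint): How far the sprung black rubber pad of the fixed block is pressed back, in m: 0 free (its face at cradle y = -0.045 m), 0.006 bottomed. Spring 0.8 N at 0, rising 0.4 N per mm. With the jaw in the right notch the phone presses it back about 2 mm.
- phone_large: Large phone, all black, loose, screen up, 161 (x) x 78 (y) x 8 mm, about 210 g. Origin on its underside at the middle of the long edge nearer the pad; the phone reaches from y 0 to +78 mm in its own frame. Either in the cradle, nearly square and 3 to 6 mm short of the pad (origin at cradle y about -0.040 m), or spare on the foam block (cradle y about -0.195 m).
- phone_compact: Compact phone, white with a dark screen, loose, screen up, 138 (x) x 67 (y) x 8 mm, about 150 g. Origin on its underside at the middle of the long edge nearer the pad; the phone reaches from y 0 to +67 mm in its own frame. Either in the cradle or on the foam block, placed as the large phone is.
- foam: Grey foam block, fixed, 186 x 104 mm, 14 mm high, beside the cradle's fixed block (centre at cradle y = -155 mm); the spare phone lies on it. Origin at the centre of its underside.
- bottle: White cleaner bottle with a blue cap, loose, standing, 54 mm across, 140 mm high. Origin at the centre of its underside. Leave it alone.
- screwdriver: Grey-handled screwdriver, loose, lying, 160 mm long. Leave it alone.
There are look-alikes about, which are no part of the job. What is shaped like the phone_large but yellow is not meant. Leave any pink look-alike of the phone_compact alone.

How it is judged (in metres and radians):
At the end, for the whole second after the job is handed in: The jaw rests in the notch for the phone that is in the cradle (within 1.5 mm of 45 mm of travel for the large phone, of 56 mm for the compact one); that phone lies flat and still on the bed, square to the jaws within 0.03 rad, and presses the sprung pad back by 0.5 to 4 mm (((y of phone_large in the frame of cradle between -0.056 and -0.036 m and x of phone_large in the frame of cradle between -0.025 and 0.025 m and z of phone_large in the frame of cradle below 0.018 m and angle between the x axis of phone_large and the x axis of cradle, either way round below 0.03 rad and angle between phone_large's own z axis and vertical below 0.05 rad and linear speed of phone_large below 0.01 m/s and value of joint jaw between 0.0435 and 0.0465 m) or (y of phone_compact in the frame of cradle between -0.056 and -0.036 m and x of phone_compact in the frame of cradle between -0.025 and 0.025 m and z of phone_compact in the frame of cradle below 0.018 m and angle between the x axis of phone_compact and the x axis of cradle, either way round below 0.03 rad and angle between phone_compact's own z axis and vertical below 0.05 rad and linear speed of phone_compact below 0.01 m/s and value of joint jaw between 0.0545 and 0.0575 m)) and value of joint pad between 0.0005 and 0.004 m and velocity of joint jaw between -0.005 and 0.005 m/s); the robot touches nothing.
It fails at once if the robot touched a phone (contact force between any of the fingers, the arm and phone_large above 1 N or contact force between any of the fingers, the arm and phone_compact above 1 N).
It fails at once if a phone was lifted, tipped or shoved more than 25 mm (distance of any of phone_large, phone_compact from where it was at the start of the episode above 0.025 m or height (world z) of any of phone_large, phone_compact above 0.026 m or angle between any of phone_large, phone_compact's own z axis and vertical above 0.2 rad).
It fails at once if the phone was crushed: the sprung pad was pressed to its bottom (value of joint pad above 0.0055 m).
It fails at once if the jaw was pinched in the gripper or the cradle was rammed (contact force between the fingers and cradle above 38 N).
It fails at once if the bottle or the screwdriver was disturbed (distance of any of bottle, screwdriver from where it was at the start of the episode above 0.02 m or angle between bottle's own z axis and vertical above 0.2 rad).
It also fails if it takes over 35 s, if anything falls off the work surface, if the arm or the gripper's body presses on something with over 40 N, if the wrist force passes 120 N, or if a joint passes its speed limit or range.

## Robot

A 6-joint arm with a two-finger parallel gripper is mounted at the origin on the work surface. World frame = base frame: x ahead of the robot, y to its left, z up, the work surface at z = 0. Lengths are in mm, angles in rad, forces in N, time in s.
With the tool pointing down it reaches from about 350 to 975 mm from the base axis. Payload 7.1 kg.
Tool frame: the origin (TCP) lies on the centre line of the jaws, within the pads' length; the fingertips stand 8 mm ahead of it and the grasp point (between the pads) lies 11 mm behind it; z points along the fingers, x is the direction in which the jaws open and shut, and the axes are right-handed (so a half turn about z gives the same grasp; the last joint's range is limited). The gripper opens to 88 mm and grips with 3 to 60 N. Pads are 20 mm wide; open, the fingers measure 115 mm over their backs; the gripper's body (75 mm by 178 mm) begins 61 mm behind the grasp point.
Start: joints at [-1.275, 0.423, 1.63, -0, 1.089, -0.019], TCP at [193.534, -594.264, 230.675] pointing down, gripper open.
Joint ranges: [-3, 3], [-0.9, 2.11], [0.09, 2.58], [-1.31, 4.45], [0.11, 2.69], [-2.54, 2.54]. Speed limits (rad/s): [2.39, 2.39, 3.01, 3.14, 3.14, 3.14].

## Interface

Orientations are given as a rotation vector (axis times angle).
In Python, from workcell import ctrl gives the robot as it stands.
- The arm moves only by the shell command python3 -m handwheel 'ROWS'. ROWS is JSON, a list of rows, each a list of 3 entries, a list of its own where there are three numbers: the turn, a rotation vector about the tool's x, y, z in rad, then the shift along the tool's x, y, z in mm, then the opening, from 0 (shut) to 1 (fully open). In form: [[[ax, ay, az], [tx, ty, tz], jaw], ...]. A call has exactly 10 rows; each row shifts and turns the pose as measured when the row begins, along the tool's axes as they then stand; what a row does not reach is not made up. A row lasts 1/12 s, in which the tool goes at most 41.7 mm and 7.16 degrees, less where a joint would pass 70% of its speed; a pose out of reach is approached as far as the arm can. A call with a gripper value outside its range is refused whole. The fingers move at their own pace and stop on an object; the grip force is fixed at half the most. Time passes only in rows, so rows that do not move let the fingers close, or fill a call up. It gives the time, the measured TCP pose, the force and the opening at its end, in the units of the state.
- ctrl.get_obs(): the state, without advancing time (a new reading comes with each control period).
- ctrl.get_image(name): name is "scene" or "top" or "wrist"; returns a dict with "pixels" (480x640x3 uint8, red, green, blue), "camera_matrix" (3x3 intrinsics, pixels), "dist" ([k1, k2, p1, p2, k3] as OpenCV has them; the pictures are not rectified), "rvec" (rotation vector, rad) and "tvec" (3), from world to camera coordinates, as OpenCV has them. Camera axes: x right, y down, z forward; pixel columns grow to the right and rows downward; lengths in mm; the calibration is good to about 2 mm. A picture is of the moment at which its call begins. There is no depth.
- ctrl.close_job(): hands the job in, once; it reports no verdict.
Trained networks look in a picture, given as the dict that the camera call returned (one of the last four; its "shot" number tells which), for a name from the list of things; names that differ only in an ending like _2 or _b are one class to them, and where a whole thing is asked for, a point or a joint stands for the part that bears it (a point fixed in the world has none). Each returns a list of dicts, best first, with "score" (0 to 1); they miss things now and then, are a little off and sometimes report something else, mostly with a low value. They report only what shows in the picture. A call takes as long as a camera call. They do not tell look-alikes from the thing itself.
- ctrl.look_for(picture, query): "position" ([x, y, z] in mm, in the coordinates of the camera as it stood for that picture, good to about 4 mm: the middle of the surface that is visible of it).
- ctrl.spot_point(picture, query): "position" ([x, y, z] in mm, in the coordinates of the camera as it stood for that picture, good to about 4 mm: a listed point, or the origin of a listed thing).
The state is a dict: "t": time; "qpos": joint angles; "qvel": joint speeds; "joint_torque": joint torques, N m; "ee_pos": TCP position; "orientation": TCP orientation; "ft_force": force on the tool from outside, world axes, zero at the start; "moment": the same for the moment, N m; "width": finger opening in mm.
Only numpy, scipy, OpenCV 4.12 (cv2) and the standard library are available. Lean on these libraries where they do the work, as an engineer would, in place of code of your own. Each camera call takes 0.05 s, during which the arm holds its last target.

## Working session

There is one attempt and no reset: what is moved stays moved. The work goes in short steps, Python scripts to look and compute and a shell command to move; the robot and the scene stay as the last step left them, time stands still between calls to the robot, and variables do not carry over. Pictures are saved under pics/ and viewed, and the job is handed in when it is done.

```bash
mkdir -p pics
cat > h.py <<'E'
import numpy as np,cv2
from workcell import ctrl
def grab(n,f):
    p=ctrl.get_image(n); cv2.imwrite('pics/'+f,cv2.cvtColor(np.asarray(p['pixels']),cv2.COLOR_RGB2BGR)); return p
def w(p,c):
    R=cv2.Rodrigues(np.array(p['rvec'],float))[0]; return R.T@(np.array(c,float)-np.array(p['tvec'],float).ravel())
def proj(p,X):
    return cv2.projectPoints(np.array(X,float).reshape(-1,3),np.array(p['rvec'],float),np.array(p['tvec'],float),np.array(p['camera_matrix'],float),np.array(p['dist'],float))[0].reshape(-1,2)
def ray(p,u,z):
    K=np.array(p['camera_matrix'],float);R=cv2.Rodrigues(np.array(p['rvec'],float))[0]
    n=cv2.undistortPoints(np.array([[u]],float),K,np.array(p['dist'],float)).ravel()
    c=-R.T@np.array(p['tvec'],float).ravel(); d=R.T@np.array([n[0],n[1],1]); return c+d*(z-c[2])/d[2]
E
python3 - <<'E'
from h import *
np.set_printoptions(precision=1,suppress=True)
print(ctrl.get_obs())
for n in ['top','scene']:
    p=grab(n,n+'1.png')
    for q in ['cradle','cradle_end','jaw_push','notch_first','notch_second','phone_large','phone_compact','foam','bottle','screwdriver']:
        r=ctrl.spot_point(p,q)
        print(n,q,[(round(x['score'],2),w(p,x['position'])) for x in r[:3]])
E
```

```text
{'t': 0.0, 'qpos': array([-1.3,  0.4,  1.6, -0. ,  1.1, -0. ]), 'qvel': array([ 0., -0., -0.,  0., -0.,  0.]), 'joint_torque': array([  0. , -54.5, -27.4,   0.1,   0. ,  -0. ]), 'ee_pos': array([ 193.4, -593.8,  229.9]), 'orientation': array([-2.5,  1.8,  0. ]), 'ft_force': array([0.7, 0.2, 0.9]), 'moment': array([ 0.,  0., -0.]), 'width': 87.30535752492219}
top cradle [(0.95, array([578.8, -69.5,   0.8]))]
top cradle_end [(0.65, array([570.8,  65.3,  15.7]))]
top jaw_push [(0.63, array([571.7,   9.2,  36.2]))]
top notch_first [(0.74, array([689.9, -25.2,  24. ])), (0.54, array([635.5, 407.7,   0.5]))]
top notch_second [(0.59, array([691.6, -34.6,  21.2])), (0.55, array([573. ,   9.4,  37.8]))]
top phone_large [(0.66, array([ 399.9, -335.6,   -0.6]))]
top phone_compact [(0.66, array([ 578.5, -112.6,    8.8])), (0.65, array([ 563.2, -442.1,    4.1]))]
top foam [(0.65, array([ 584.7, -223.5,   -1.3]))]
top bottle [(0.84, array([427.7, 423.3,   2.7]))]
top screwdriver [(0.91, array([633.9, 411.1,   2.8]))]
scene cradle [(0.64, array([578.2, -72.4,  -3.3]))]
scene cradle_end [(0.66, array([570.7,  69.6,   8.7]))]
scene jaw_push [(0.74, array([573.1,   7.2,  34.3]))]
scene notch_first [(0.62, array([636.1, 406.1,  -0.8])), (0.57, array([690.8, -18.6,  24.2]))]
scene notch_second [(0.77, array([693.5, -34.5,  23.5]))]
scene phone_large [(0.67, array([ 399.6, -331.5,    5. ])), (0.36, array([431. , 428.5,  -1.4]))]
scene phone_compact [(0.78, array([ 577. , -111.3,   17.6])), (0.57, array([ 566.2, -439.7,   -4.2]))]
scene foam []
scene bottle [(0.93, array([429.6, 426.1,  -2.8]))]
scene screwdriver [(0.88, array([632.4, 400.7,   1.1]))]
```

View pics/top1.png

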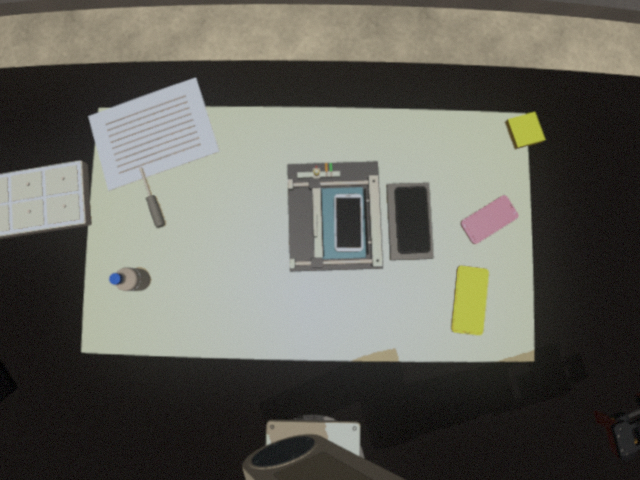

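View pics/scene1.png

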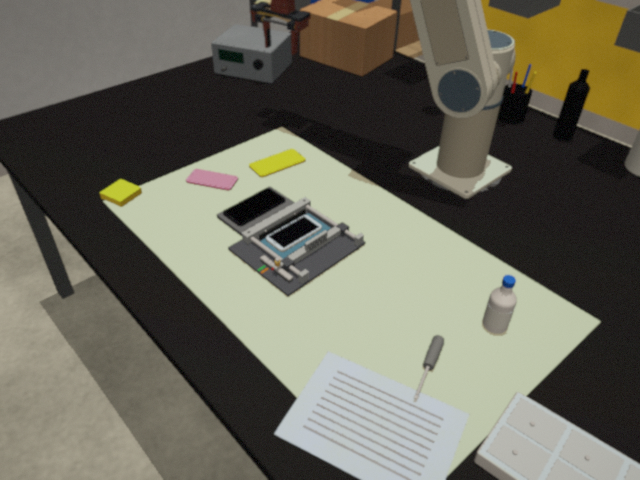

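The compact white phone (top image ~348,222) is in the cradle on the blue bed. The large black one is on the foam (~412,220), and the yellow and pink look-alikes lie to the right. So the target is the green notch, 56 mm of travel. First I turn the tool and shut the fingers.

```bash
python3 -m handwheel '[[[0,0,-0.12],[0,0,0],0],[[0,0,-0.12],[0,0,0],0],[[0,0,-0.12],[0,0,0],0],[[0,0,-0.12],[0,0,0],0],[[0,0,-0.12],[0,0,0],0],[[0,0,-0.12],[0,0,0],0],[[0,0,-0.12],[0,0,0],0],[[0,0,-0.12],[0,0,0],0],[[0,0,-0.12],[0,0,0],0],[[0,0,-0.12],[0,0,0],0]]'
cat >> h.py <<'E'
def togo(P,yaw=None):
    o=ctrl.get_obs(); R=cv2.Rodrigues(np.array(o['orientation'],float))[0]
    print('pos',o['ee_pos'],'w',o['width'],'F',o['ft_force'],'t',o['t'],'toolx yaw deg',np.degrees(np.arctan2(R[1,0],R[0,0])),'z',R[:,2])
    print('toolshift',R.T@(np.array(P,float)-o['ee_pos']))
E
python3 -c "
from h import *
togo([572,110,230])"
```

```text
t: 1.93
ee_pos: [193.5, -594.3, 230.7]
orientation: [-3.142, 0.016, -0.0]
ft_force: [0.3, -1.3, 0.1]
width: 24.7
pos [ 193.54633026 -594.2573935   230.65855199] w 24.700789601395797 F [ 0.30291036 -1.30701999  0.07626338] t 1.9333 toolx yaw deg -0.6010862126395049 z [ 5.61539765e-05  2.65145322e-05 -9.99999998e-01]
toolshift [ 3.71044624e+02 -7.08188879e+02  6.98476719e-01]
```

```bash
python3 -m handwheel '[[[0,0,0],[19,-36,0],0],[[0,0,0],[19,-36,0],0],[[0,0,0],[19,-36,0],0],[[0,0,0],[19,-36,0],0],[[0,0,0],[19,-36,0],0],[[0,0,0],[19,-36,0],0],[[0,0,0],[19,-36,0],0],[[0,0,0],[19,-36,0],0],[[0,0,0],[19,-36,0],0],[[0,0,0],[19,-36,0],0]]'
python3 -c "
from h import *
togo([572,110,230])"
```

```text
t: 2.77
ee_pos: [386.9, -232.1, 230.1]
orientation: [3.134, -0.021, 0.006]
ft_force: [-0.3, -0.2, 0.1]
width: 0.4
pos [ 386.89666098 -232.07493107  230.09583555] w 0.42273179806248595 F [-0.26115048 -0.19518772  0.11646654] t 2.7667 toolx yaw deg -0.769711355978324 z [ 0.00372664 -0.00748391 -0.99996505]
toolshift [ 180.48965227 -344.52699554   -1.77441   ]
```

```bash
python3 -m handwheel '[[[0,0,0],[19,-36,0],0],[[0,0,0],[19,-36,0],0],[[0,0,0],[19,-36,0],0],[[0,0,0],[19,-36,0],0],[[0,0,0],[19,-36,0],0],[[0,0,0],[19,-36,0],0],[[0,0,0],[19,-36,0],0],[[0,0,0],[19,-36,0],0],[[0,0,0],[19,-36,0],0],[[0,0,0],[0,0,0],0]]'
python3 - <<'E'
from h import *
np.set_printoptions(precision=1,suppress=True)
togo([572,110,230])
p=grab('wrist','w1.png')
for q in ['cradle','cradle_end','jaw_push','notch_first','notch_second','phone_compact']:
    print(q,[(round(x['score'],2),w(p,x['position'])) for x in ctrl.spot_point(p,q)[:2]])
E
```

```text
t: 3.6
ee_pos: [566.8, 104.6, 231.8]
orientation: [3.134, -0.014, 0.022]
ft_force: [0.3, -0.4, 0.7]
width: 0.4
pos [566.8 104.6 231.8] w 0.4057904678769965 F [ 0.3 -0.4  0.7] t 3.6 toolx yaw deg -0.4974937556335332 z [ 0. -0. -1.]
toolshift [ 5.1 -5.4  1.8]
cradle []
cradle_end [(0.83, array([572.6,  69.4,  13.1])), (0.66, array([697.5, -31.4,  26.8]))]
jaw_push [(0.57, array([571. ,   5.1,  33.4]))]
notch_first [(0.57, array([692.3, -21.3,  22. ]))]
notch_second [(0.77, array([695.7, -28.1,  23.1]))]
phone_compact []
```

View pics/w1.png

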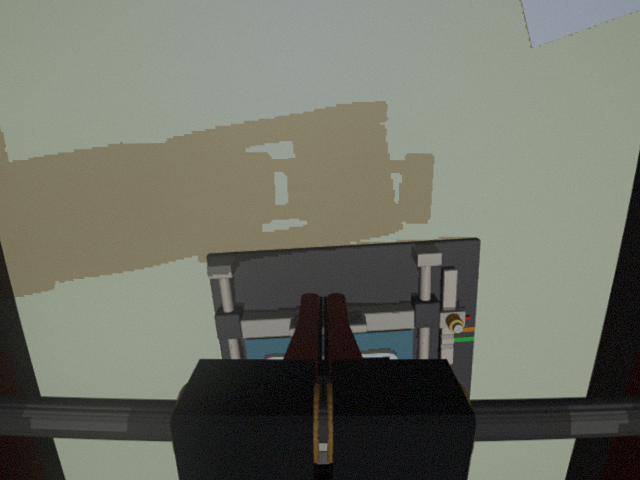

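The wrist picture shows the plate's +y edge from (208,255) to (480,238). The red pointer is at ~(466,317), the orange bar at ~(463,331) and the green bar at ~(463,339). I'll measure from these.

Run:
```python
from h import *
np.set_printoptions(precision=1,suppress=True)
p=grab('wrist','w2.png')
A=ray(p,(208,255),12);B=ray(p,(480,238),12)
yaw=np.arctan2(B[1]-A[1],B[0]-A[0]);print(A,B,np.linalg.norm(A-B),np.degrees(yaw))
L=[ray(p,u,z) for u,z in [((466,317),24),((463,331),12),((463,339),12)]]
ey=np.array([-np.sin(yaw),np.cos(yaw)]);ex=np.array([np.cos(yaw),np.sin(yaw)])
end=A[:2]+ex*112
org=end-137*ey
print('end',end,'org',org)
for l in L: d=l[:2]-org; print(l,d@ex,d@ey)
for n in [(573,7)]: d=np.array(n)-org; print(d@ex,d@ey)
im=cv2.imread('pics/w2.png')[220:400,190:510]
cv2.imwrite('pics/w2z.png',cv2.resize(im,None,fx=2.5,fy=2.5))
```

```text
[456.4  56.   12. ] [713.6  68.5  12. ] 257.5155477174182 2.7872954968179164
end [568.3  61.4] org [574.9 -75.4]
[703.4  -8.   24. ] 131.59269211129788 61.109449874277026
[706.6 -30.1  12. ] 133.700784941446 38.83177890569038
[707.5 -39.4  12. ] 134.16685888451266 29.511967116075493
2.082824003307571 82.39765605307322
```

View pics/w2z.png

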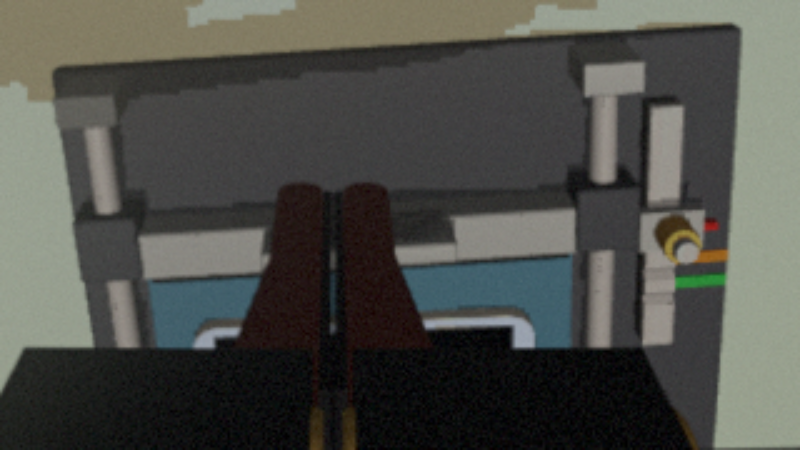

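```bash
python3 -m handwheel '[[[0,0,-0.06],[5,0,0],0],[[0,0,0],[0,30,0],0],[[0,0,0],[0,30,10],0],[[0,0,0],[0,0,35],0],[[0,0,0],[0,0,35],0],[[0,0,0],[0,0,35],0],[[0,0,0],[0,0,35],0],[[0,0,0],[0,0,20],0],[[0,0,0],[0,0,0],0],[[0,0,0],[0,0,0],0]]'
python3 - <<'E'
from h import *
np.set_printoptions(precision=1,suppress=True)
togo([571,40,36])
p=grab('wrist','w3.png')
im=cv2.imread('pics/w3.png')
p=grab('scene','s3.png')
im=cv2.imread('pics/s3.png')[170:310,200:400]
cv2.imwrite('pics/s3z.png',cv2.resize(im,None,fx=4,fy=4))
E
```

```text
t: 4.83
ee_pos: [575.7, 23.2, 62.1]
orientation: [3.131, 0.053, 0.034]
ft_force: [-0.1, -0.0, -0.0]
width: 0.2
pos [575.7  23.2  62.1] w 0.23770625427547426 F [-0.1 -0.  -0. ] t 4.8333 toolx yaw deg 1.954710043317522 z [ 0. -0. -1.]
toolshift [ -4.7 -17.2  25.8]
```

View pics/w3.png

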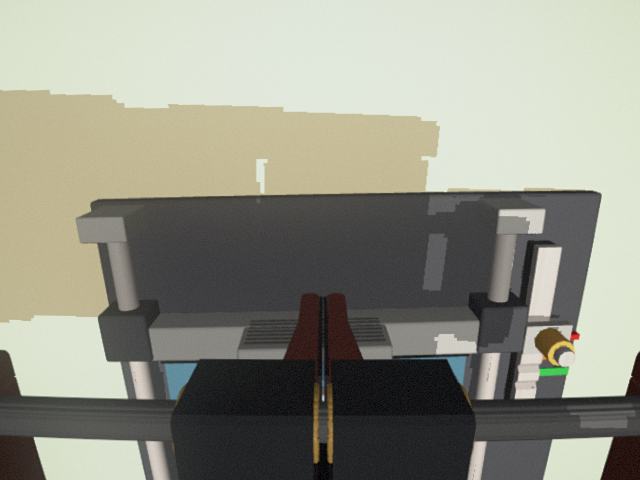

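View pics/s3z.png

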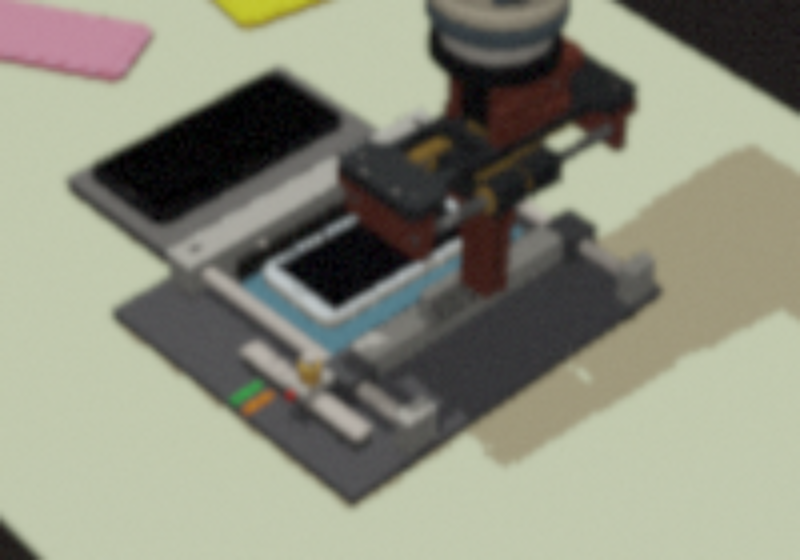

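```bash
python3 -m handwheel '[[[0,0,-0.016],[-4,-20,0],0],[[0,0,0],[0,0,0],0],[[0,0,0],[0,0,0],0],[[0,0,0],[0,0,12],0],[[0,0,0],[0,0,12],0],[[0,0,0],[0,0,0],0],[[0,0,0],[0,0,0],0],[[0,0,0],[0,0,0],0],[[0,0,0],[0,0,0],0],[[0,0,0],[0,0,0],0]]'
python3 - <<'E'
from h import *
np.set_printoptions(precision=1,suppress=True)
togo([571,40,36])
p=grab('wrist','w4.png')
for q in ['cradle_end','jaw_push','notch_first','notch_second']:
    print(q,[(round(x['score'],2),w(p,x['position'])) for x in ctrl.spot_point(p,q)[:2]])
E
```

```text
t: 5.77
ee_pos: [578.7, 41.6, 45.0]
orientation: [3.13, 0.076, 0.06]
ft_force: [0.3, 0.5, 1.0]
width: 0.6
pos [578.7  41.6  45. ] w 0.6006272818790697 F [0.3 0.5 1. ] t 5.7667 toolx yaw deg 2.7767821908011405 z [ 0. -0. -1.]
toolshift [-8.1  1.1  8.8]
cradle_end [(0.91, array([572. ,  66.7,  12. ]))]
jaw_push []
notch_first []
notch_second [(0.67, array([697.2, -33. ,  24.7]))]
```

View pics/w4.png

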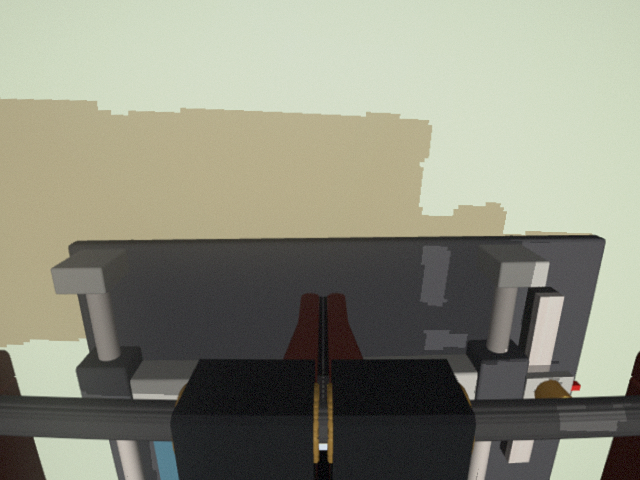

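```bash
python3 -m handwheel '[[[0,-0.038,0],[-9,0,6],0],[[0,0,0],[0,0,6],0],[[0,0,0],[0,0,0],0],[[0,0,0],[0,4,0],0],[[0,0,0],[0,4,0],0],[[0,0,0],[0,4,0],0],[[0,0,0],[0,4,0],0],[[0,0,0],[0,0,0],0],[[0,0,0],[0,0,0],0],[[0,0,0],[0,0,0],0]]'
python3 -c "
from h import *
np.set_printoptions(precision=2,suppress=True)
togo([571,17,36])"
```

```text
t: 6.85
ee_pos: [572.3, 23.1, 33.8]
orientation: [3.13, 0.075, 0.008]
ft_force: [1.1, -0.3, -0.1]
width: 0.3
pos [572.34  23.07  33.78] w 0.3145642838190531 F [ 1.05 -0.33 -0.06] t 6.85 toolx yaw deg 2.7390839711297796 z [ 0.01 -0.01 -1.  ]
toolshift [-1.62  6.02 -2.17]
```

```bash
python3 -m handwheel '[[[0,0,0],[0,3,0],0],[[0,0,0],[0,3,0],0],[[0,0,0],[0,3,0],0],[[0,0,0],[0,3,0],0],[[0,0,0],[0,3,0],0],[[0,0,0],[0,3,0],0],[[0,0,0],[0,3,0],0],[[0,0,0],[0,3,0],0],[[0,0,0],[0,0,0],0],[[0,0,0],[0,0,0],0]]'
python3 - <<'E'
from h import *
np.set_printoptions(precision=2,suppress=True)
togo([571,-8,36])
p=grab('wrist','w5.png')
cv2.imwrite('pics/w5z.png',cv2.resize(cv2.imread('pics/w5.png')[200:480,440:640],None,fx=2,fy=2))
p=grab('scene','s5.png')
cv2.imwrite('pics/s5z.png',cv2.resize(cv2.imread('pics/s5.png')[170:310,200:400],None,fx=4,fy=4))
E
```

```text
t: 7.68
ee_pos: [573.3, 5.3, 34.1]
orientation: [3.14, 0.072, 0.009]
ft_force: [-0.3, -0.4, -0.6]
width: 0.2
pos [573.35   5.35  34.09] w 0.17220711826377488 F [-0.33 -0.4  -0.62] t 7.6833 toolx yaw deg 2.6342596334088197 z [ 0.01 -0.   -1.  ]
toolshift [-2.95 13.23 -1.91]
```

View pics/s5z.png

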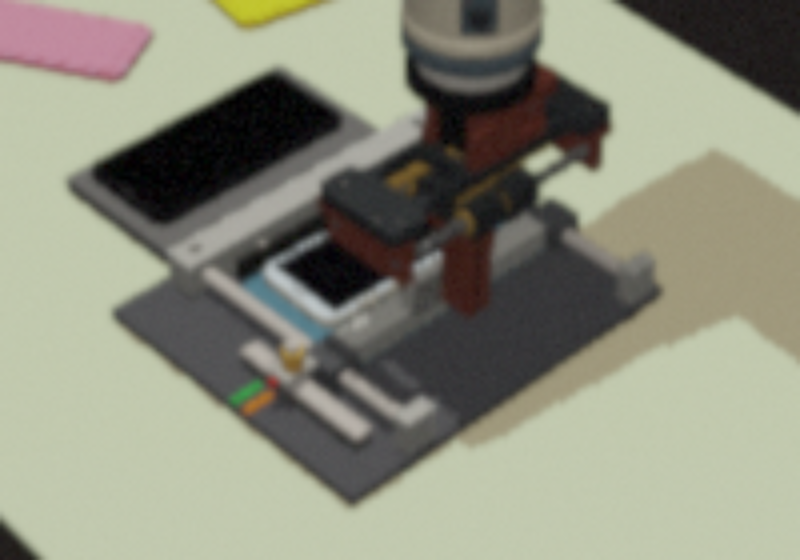

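View pics/w5.png

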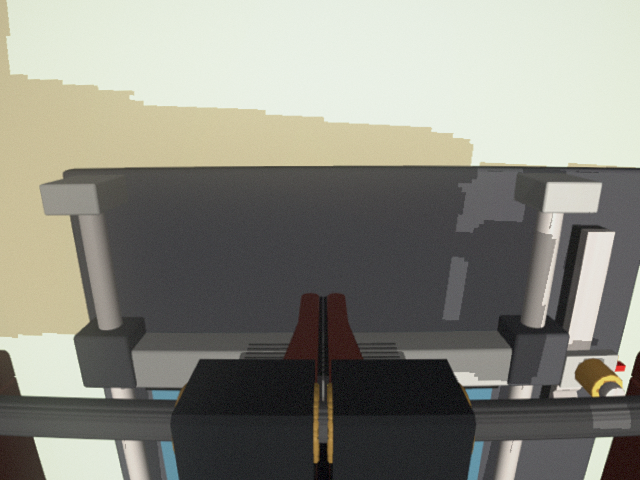

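Run:
```python
from h import *
np.set_printoptions(precision=1,suppress=True)
p=grab('scene','s6.png')
ey=np.array([-np.sin(.05),np.cos(.05)]);ex=np.array([np.cos(.05),np.sin(.05)])
for nm,u in [('pointer',(200+272/4,170+382/4)),('orange',(200+257/4,170+403/4)),('green',(200+247/4,170+392/4))]:
  for z in (12,24,30):
    l=ray(p,u,z)[:2]-np.array([577.,-71]); print(nm,z,l@ex,l@ey)
p=grab('top','t6.png')
cv2.imwrite('pics/t6z.png',cv2.resize(cv2.imread('pics/t6.png')[140:290,270:450],None,fx=4,fy=4,interpolation=cv2.INTER_CUBIC))
```

```text
pointer 12 121.31638745391514 37.08845342357036
pointer 24 129.16103884627663 47.01831657351646
pointer 30 133.08336454245747 51.9832481484895
orange 12 139.27006564379462 44.553720850728716
orange 24 146.88276902627882 54.387138364041554
orange 30 150.68912071752086 59.30384712069798
green 12 137.48950428518654 33.40655695377004
green 24 145.12521118033396 43.383987435029034
green 30 148.94306462790777 48.37270267565852
```

View pics/t6z.png

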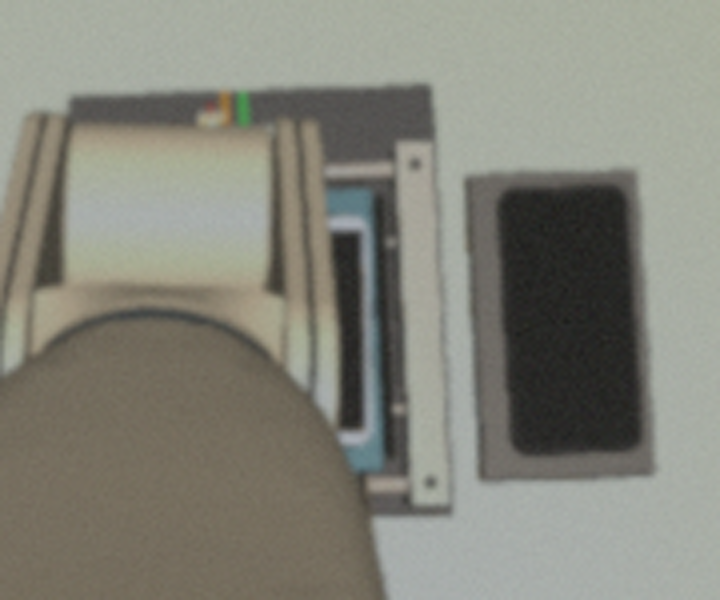

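The red pointer is now about 6–9 mm short of the orange bar: it sits at (210,105) in the top zoom, with orange at 225 and green at 243. The jaw slides freely, so I continue gently.

```bash
python3 -m handwheel '[[[0,0,0],[0,2,0],0],[[0,0,0],[0,2,0],0],[[0,0,0],[0,2,0],0],[[0,0,0],[0,2,0],0],[[0,0,0],[0,2,0],0],[[0,0,0],[0,0,0],0],[[0,0,0],[0,0,0],0],[[0,0,0],[0,0,0],0],[[0,0,0],[0,0,0],0],[[0,0,0],[0,0,0],0]]'
python3 - <<'E'
from h import *
np.set_printoptions(precision=2,suppress=True)
togo([571,-2,34])
p=grab('top','t7.png')
cv2.imwrite('pics/t7z.png',cv2.resize(cv2.imread('pics/t7.png')[150:200,300:360],None,fx=10,fy=10,interpolation=cv2.INTER_CUBIC))
E
```

```text
t: 8.72
ee_pos: [573.8, -2.9, 34.1]
orientation: [-3.138, -0.07, -0.009]
ft_force: [0.1, 0.6, 0.4]
width: 0.6
pos [573.75  -2.9   34.15] w 0.5932764706256557 F [0.1  0.59 0.39] t 8.7167 toolx yaw deg 2.5567262538028217 z [ 0.01  0.   -1.  ]
toolshift [-2.71 -1.02  0.13]
```

View pics/t7z.png

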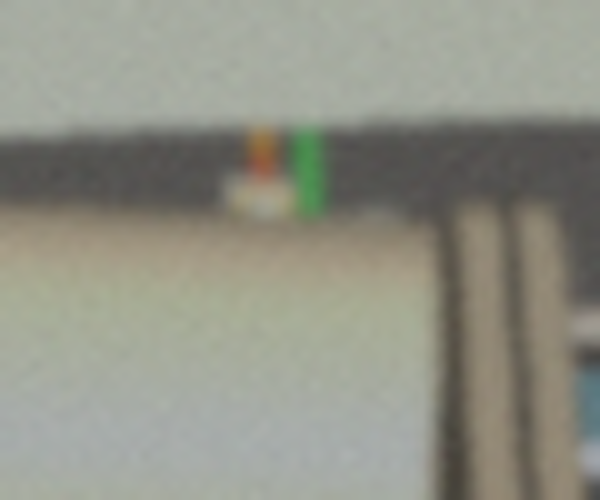

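The pointer lies on the orange bar (top zoom ~262,165), so the jaw is at the first notch. I keep pushing towards green.

```bash
python3 -m handwheel '[[[0,0,0],[0,0,0],0],[[0,0,0],[0,0,0],0],[[0,0,0],[0,0,0],0],[[0,0,0],[0,0,0],0],[[0,0,0],[0,0,0],0],[[0,0,0],[0,0,0],0],[[0,0,0],[0,0,0],0],[[0,0,0],[0,1.5,0],0],[[0,0,0],[0,1.5,0],0],[[0,0,0],[0,1.5,0],0]]'
python3 - <<'E'
from h import *
np.set_printoptions(precision=2,suppress=True)
togo([571,-13,34])
E
```

```text
t: 9.6
ee_pos: [573.8, -5.7, 34.1]
orientation: [-3.136, -0.068, -0.009]
ft_force: [0.1, 14.0, -0.3]
width: 0.7
pos [573.83  -5.74  34.15] w 0.7115823114879641 F [ 0.08 13.96 -0.29] t 9.6 toolx yaw deg 2.49222756539252 z [ 0.01  0.01 -1.  ]
toolshift [-3.14  7.13  0.09]
```

```bash
python3 -m handwheel '[[[0,0,0],[0,1.5,0],0],[[0,0,0],[0,1.5,0],0],[[0,0,0],[0,1.5,0],0],[[0,0,0],[0,0,0],0],[[0,0,0],[0,0,0],0],[[0,0,0],[0,0,0],0],[[0,0,0],[0,0,0],0],[[0,0,0],[0,0,0],0],[[0,0,0],[0,0,0],0],[[0,0,0],[0,0,0],0]]'
python3 - <<'E'
from h import *
np.set_printoptions(precision=2,suppress=True)
togo([571,-13,34])
p=grab('top','t8.png')
cv2.imwrite('pics/t8z.png',cv2.resize(cv2.imread('pics/t8.png')[150:200,300:360],None,fx=10,fy=10,interpolation=cv2.INTER_CUBIC))
E
```

```text
t: 10.43
ee_pos: [573.9, -5.1, 34.2]
orientation: [-3.129, -0.065, -0.008]
ft_force: [0.2, 1.6, 0.8]
width: 0.5
pos [573.86  -5.15  34.25] w 0.5250843072680367 F [0.19 1.58 0.76] t 10.4333 toolx yaw deg 2.3869126893983914 z [ 0.    0.01 -1.  ]
toolshift [-3.18  7.73  0.14]
```

View pics/t8z.png

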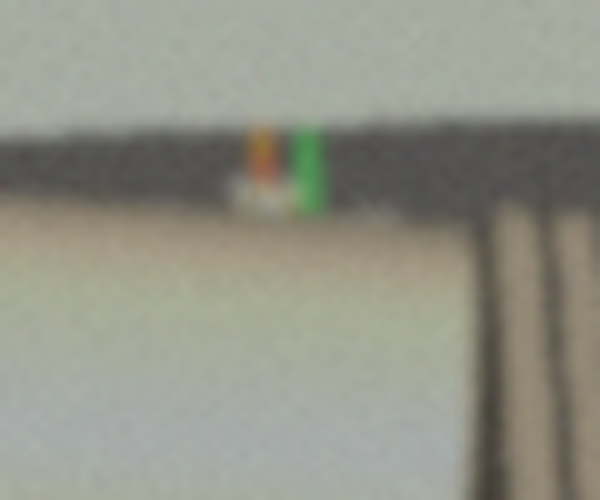

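```bash
python3 -m handwheel '[[[0,0,0],[0,2.5,0],0],[[0,0,0],[0,2.5,0],0],[[0,0,0],[0,2.5,0],0],[[0,0,0],[0,0,0],0],[[0,0,0],[0,0,0],0],[[0,0,0],[0,0,0],0],[[0,0,0],[0,0,0],0],[[0,0,0],[0,0,0],0],[[0,0,0],[0,0,0],0],[[0,0,0],[0,0,0],0]]'
python3 - <<'E'
from h import *
np.set_printoptions(precision=2,suppress=True)
togo([571,-16,34])
E
```

```text
t: 11.32
ee_pos: [574.1, -10.5, 34.3]
orientation: [-3.125, -0.063, -0.008]
ft_force: [0.1, 1.7, 0.3]
width: 0.1
pos [574.1  -10.5   34.26] w 0.06451804332696805 F [0.05 1.67 0.32] t 11.3167 toolx yaw deg 2.3122539645631943 z [ 0.    0.02 -1.  ]
toolshift [-3.32  5.37  0.16]
```

```bash
python3 -m handwheel '[[[0,0,0],[0,1.5,0],0],[[0,0,0],[0,1.5,0],0],[[0,0,0],[0,1.5,0],0],[[0,0,0],[0,0,0],0],[[0,0,0],[0,0,0],0],[[0,0,0],[0,0,0],0],[[0,0,0],[0,0,0],0],[[0,0,0],[0,0,0],0],[[0,0,0],[0,0,0],0],[[0,0,0],[0,0,0],0]]'
python3 - <<'E'
from h import *
np.set_printoptions(precision=2,suppress=True)
togo([571,-16,34])
p=grab('top','t9.png')
cv2.imwrite('pics/t9z.png',cv2.resize(cv2.imread('pics/t9.png')[150:200,300:360],None,fx=10,fy=10,interpolation=cv2.INTER_CUBIC))
E
```

```text
t: 12.15
ee_pos: [574.3, -13.9, 34.3]
orientation: [-3.124, -0.062, -0.008]
ft_force: [-0.6, -0.3, -0.0]
width: 0.5
pos [574.26 -13.88  34.27] w 0.4670778220860737 F [-0.56 -0.27 -0.02] t 12.15 toolx yaw deg 2.275472806108493 z [ 0.    0.02 -1.  ]
toolshift [-3.34  1.99  0.22]
```

View pics/t9z.png

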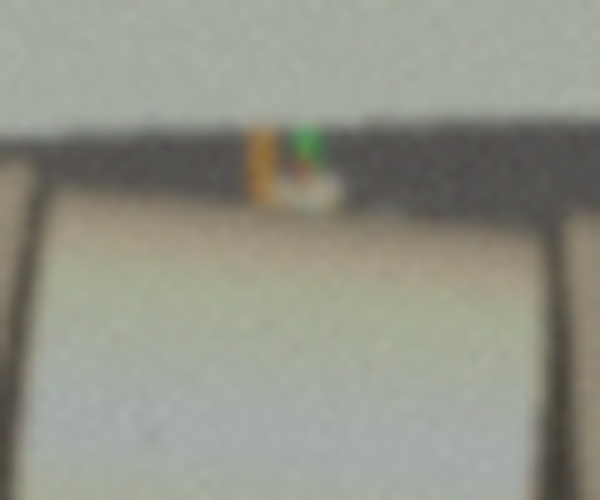

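The red pointer is at the green bar (~302 against 308 in the zoom) and the push force has dropped to about 0. I'll make a light confirming push, small enough that it can't leave the notch.

```bash
python3 -m handwheel '[[[0,0,0],[0,0,0],0],[[0,0,0],[0,0,0],0],[[0,0,0],[0,0,0],0],[[0,0,0],[0,0,0],0],[[0,0,0],[0,0,0],0],[[0,0,0],[0,0,0],0],[[0,0,0],[0,0,0],0],[[0,0,0],[0,0,0],0],[[0,0,0],[0,1,0],0],[[0,0,0],[0,1,0],0]]'
python3 - <<'E'
from h import *
np.set_printoptions(precision=2,suppress=True)
togo([571,-16,34])
E
```

```text
t: 13.03
ee_pos: [574.2, -15.3, 34.2]
orientation: [-3.123, -0.062, -0.007]
ft_force: [0.4, 4.1, 0.3]
width: 0.2
pos [574.25 -15.32  34.23] w 0.24142898177995437 F [0.39 4.12 0.31] t 13.0333 toolx yaw deg 2.2696891167604694 z [ 0.    0.02 -1.  ]
toolshift [-3.28  0.56  0.21]
```

```bash
python3 -m handwheel '[[[0,0,0],[0,0,0],0],[[0,0,0],[0,0,0],0],[[0,0,0],[0,0,0],0],[[0,0,0],[0,0,0],0],[[0,0,0],[0,0,0],0],[[0,0,0],[0,0,0],0],[[0,0,0],[0,0,0],0],[[0,0,0],[0,0,0],0],[[0,0,0],[0,1,0],0],[[0,0,0],[0,1,0],0]]'
python3 - <<'E'
from h import *
np.set_printoptions(precision=2,suppress=True)
togo([571,-16,34])
E
```

```text
t: 13.87
ee_pos: [574.3, -16.0, 34.3]
orientation: [-3.121, -0.061, -0.007]
ft_force: [0.7, 9.8, 0.3]
width: 0.3
pos [574.33 -16.03  34.28] w 0.27773243044651574 F [0.71 9.78 0.32] t 13.8667 toolx yaw deg 2.219081256803164 z [ 0.    0.02 -1.  ]
toolshift [-3.33 -0.16  0.27]
```

The force rises steeply to about 10 N, 10.5–11 mm beyond the first notch, so the jaw is seated in the second one. Now I back off, then lift.

```bash
python3 -m handwheel '[[[0,0,0],[0,-3,0],0],[[0,0,0],[0,-10,0],0],[[0,0,0],[0,-20,0],0],[[0,0,0],[0,-20,0],0],[[0,0,0],[0,0,-20],0],[[0,0,0],[0,0,-35],0],[[0,0,0],[0,0,-35],0],[[0,0,0],[0,0,-35],0],[[0,0,0],[0,0,-35],0],[[0,0,0],[0,0,-35],0]]'
python3 -m handwheel '[[[0,0,0],[0,-38,0],0],[[0,0,0],[0,-38,0],0],[[0,0,0],[0,-38,0],0],[[0,0,0],[0,-38,0],0],[[0,0,0],[0,-38,0],0],[[0,0,0],[0,-30,0],0],[[0,0,0],[0,0,0],0],[[0,0,0],[0,0,0],0],[[0,0,0],[0,0,0],0],[[0,0,0],[0,0,0],0]]'
python3 - <<'E'
from h import *
p=grab('top','t10.png')
cv2.imwrite('pics/t10z.png',cv2.resize(cv2.imread('pics/t10.png')[150:290,270:450],None,fx=4.4,fy=4.2,interpolation=cv2.INTER_CUBIC))
p=grab('scene','s10.png')
cv2.imwrite('pics/s10z.png',cv2.resize(cv2.imread('pics/s10.png')[170:310,200:400],None,fx=4,fy=4,interpolation=cv2.INTER_CUBIC))
E
```

```text
t: 14.7
ee_pos: [565.2, 38.8, 228.8]
orientation: [-3.124, -0.063, 0.022]
ft_force: [0.5, -0.1, -0.8]
width: 0.4
t: 15.53
ee_pos: [560.2, 269.8, 245.2]
orientation: [-3.125, -0.058, -0.012]
ft_force: [0.2, 0.6, -0.1]
width: 0.7
```

View pics/t10z.png

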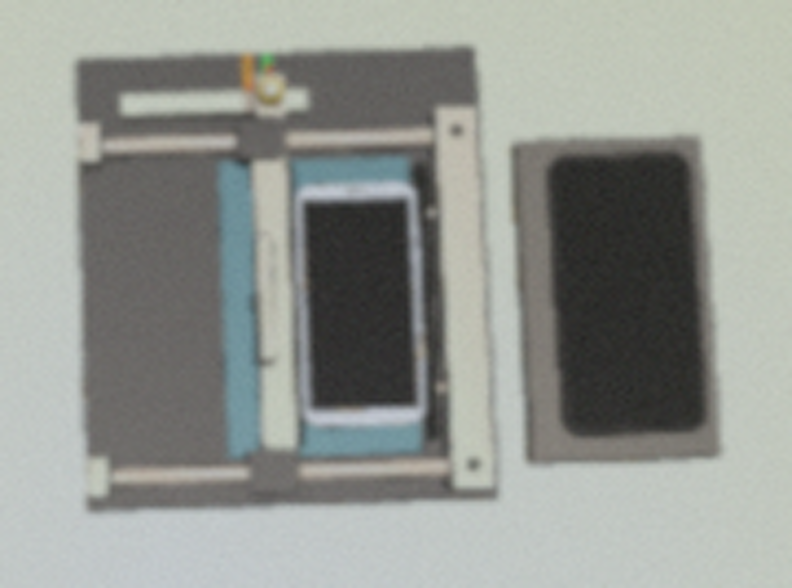

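View pics/s10z.png

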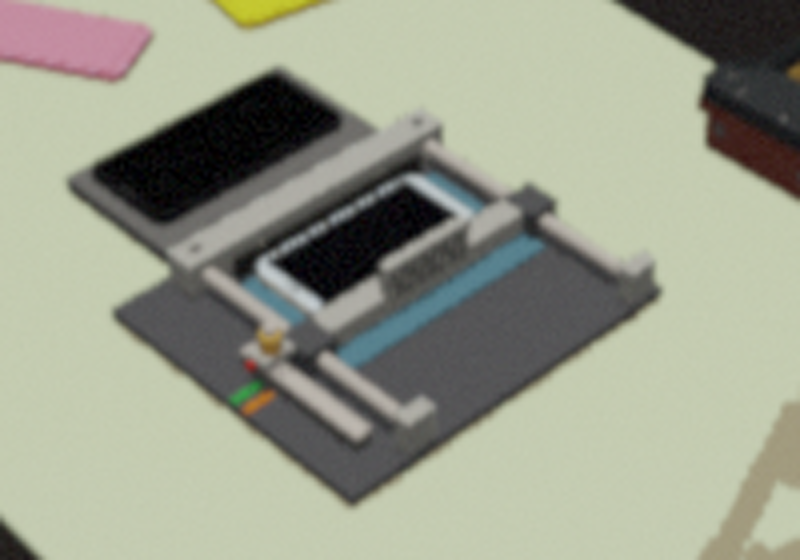

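Run:
```python
from h import *
np.set_printoptions(precision=1,suppress=True)
p=grab('top','t11.png'); o=np.array([577.,-71]);ey=np.array([-np.sin(.05),np.cos(.05)])
im=cv2.imread('pics/t11.png').astype(int)[155:185,310:350]
b,g,r=im[...,0],im[...,1],im[...,2]
for n,s,z in [('green',g-np.maximum(r,b),12),('orange',np.minimum(r-b,g-b+20)*(r-g>15),12),('red',np.minimum(r-g,r-b)*(g-b<15)*(r-g>15),27)]:
    s=np.clip(s-20,0,None);ys,xs=np.mgrid[155:185,310:350]
    if s.sum(): u=((xs*s).sum()/s.sum(),(ys*s).sum()/s.sum()); print(n,u,s.sum(),(ray(p,u,z)[:2]-o)@ey)
for q in ['jaw_push','phone_compact','notch_second','cradle']:
    print(q,[(round(x['score'],2),(w(p,x['position'])[:2]-o)@ey) for x in ctrl.spot_point(p,q)[:2]])
```

```text
green (np.float64(330.031914893617), np.float64(163.64361702127658)) 188 32.69826137431509
orange (np.float64(326.09083263246424), np.float64(167.0050462573591)) 1189 42.58503195576248
jaw_push [(0.71, np.float64(46.8419923850767)), (0.25, np.float64(-49.59168355208755))]
phone_compact [(0.86, np.float64(-50.79443934235436)), (0.86, np.float64(-370.92134452986016))]
notch_second [(0.77, np.float64(33.84928544483749)), (0.24, np.float64(45.53923988613079))]
cradle [(0.62, np.float64(-1.0201705637973844))]
```

```bash
python3 -m handwheel '[[[0,0,0],[30,30,0],0],[[0,0,0],[30,30,0],0],[[0,0,0],[30,30,0],0],[[0,0,0],[15,30,0],0],[[0,0,0],[0,30,0],0],[[0,0,0],[0,20,0],0],[[0,0,0],[0,0,0],0],[[0,0,0],[0,0,0],0],[[0,0,0],[0,0,0],0],[[0,0,0],[0,0,0],0]]'
python3 - <<'E'
from h import *
togo([571,-16,34])
grab('wrist','w11.png')
E
```

```text
t: 16.72
ee_pos: [675.5, 96.7, 243.2]
orientation: [-3.123, -0.055, -0.015]
ft_force: [-0.3, -0.5, 0.6]
width: 0.3
pos [675.54212391  96.69993405 243.22201861] w 0.34272605531366 F [-0.29856165 -0.46296319  0.56247123] t 16.7167 toolx yaw deg 2.016205787344099 z [ 0.00936434  0.01780896 -0.99979755]
toolshift [-110.52644515  112.57121016  206.1936261 ]
```

View pics/w11.png

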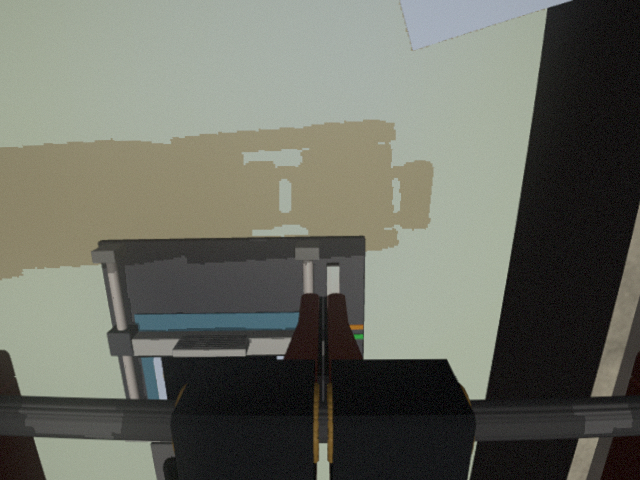

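The fingers hide the pointer here, so I shift back to where it was visible before.

```bash
python3 -m handwheel '[[[0,0,0],[-30,0,0],0],[[0,0,0],[-30,0,0],0],[[0,0,0],[-30,0,0],0],[[0,0,0],[-15,0,0],0],[[0,0,0],[0,0,0],0],[[0,0,0],[0,0,0],0],[[0,0,0],[0,0,0],0],[[0,0,0],[0,0,0],0],[[0,0,0],[0,0,0],0],[[0,0,0],[0,0,0],0]]'
python3 - <<'E'
from h import *
togo([571,-16,34])
p=grab('wrist','w12.png')
cv2.imwrite('pics/w12z.png',cv2.resize(cv2.imread('pics/w12.png')[220:400,190:510],None,fx=2.5,fy=2.5,interpolation=cv2.INTER_CUBIC))
E
```

```text
t: 17.6
ee_pos: [569.2, 101.9, 242.6]
orientation: [-3.121, -0.074, -0.023]
ft_force: [-0.1, 0.3, 0.4]
width: 0.3
pos [569.23714797 101.9431402  242.61074221] w 0.2514349796078526 F [-0.1204354   0.26231611  0.36568331] t 17.6 toolx yaw deg 2.6942025238159797 z [ 0.01406986  0.01973965 -0.99970615]
toolshift [ -6.9086442  121.84808301 206.24608853]
```

View pics/w12z.png

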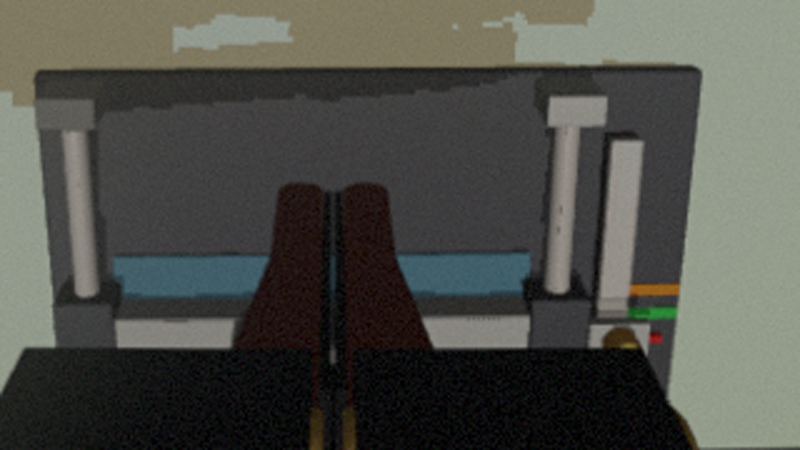

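Run:
```python
from h import *
np.set_printoptions(precision=1,suppress=True)
p=grab('wrist','w13.png'); s=grab('scene','s13.png'); ey=np.array([-np.sin(.049),np.cos(.049)]);ex=np.array([ey[1],-ey[0]])
f=lambda p,u,z:np.round([ray(p,u,z)[:2]@ex,ray(p,u,z)[:2]@ey],1)
W=lambda a,b:(190+a/2.5,220+b/2.5); S=lambda a,b:(200+a/4,170+b/4)
print('orange',f(p,W(655,290),12),f(s,S(257,403),12));print('green',f(p,W(654,313),12),f(s,S(247,392),12))
for z in (16,20,24,28,32): print(z,f(p,W(656,338),z),f(s,S(250,365),z))
```

```text
orange [712. -56.] [712.1 -54.5]
green [712.6 -66.8] [710.3 -65.6]
16 [713.1 -76.3] [696.6 -78.8]
20 [711.6 -73.9] [699.2 -75.4]
24 [710.1 -71.5] [701.8 -72. ]
28 [708.6 -69.1] [704.5 -68.6]
32 [707.2 -66.7] [707.1 -65.2]
```

Triangulated from the wrist and scene views, the pointer (height about 32 mm) lines up with the green bar within about 0.5 mm. I'm handing in.

```bash
python3 -c "
from workcell import ctrl
print(ctrl.close_job())"
```

```text
the job is handed in; nothing more can be done
None
```

The compact white phone was in the cradle, so I pushed the jaw's thumb plate with the shut fingertips through the orange notch into the green one. I then backed off, lifted clear and handed the job in at about 17.7 s.

- **Push force:** leaving the first notch took more than the 14 N I read while pushing there. The force then fell to about 0 at the second notch. A light check push rose to about 10 N roughly 11 mm past the first notch, which fits the jaw being seated.
- **Jaw position:** the wrist and scene views together put the red pointer within about 0.5 mm of the green bar.
- **Phones:** the compact phone looks flat, square and held between jaw and pad, and the spare looks unmoved on the foam. I saw both only in the pictures. I did not re-check the bottle and screwdriver, but the hand stayed well away from them.
- **Disagreements and gaps:** the network's jaw position read about 4–5 mm short of the expected value (about 2–3 mm relative to the plate marks), which is near its stated error. I could not measure the pad's travel directly.

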